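# Clear the bending jig and load a fresh mortar prism

### The arm

A 6-joint arm with a two-finger parallel gripper is mounted at the origin on the work surface. World frame = base frame: x ahead of the robot, y to its left, z up, the work surface at z = 0. Lengths are in mm, angles in degrees, forces in N, time in s.
With the tool pointing down it reaches from about 325 to 750 mm from the base axis. Payload 7.6 kg.
Tool frame: the origin (TCP) lies at the very end of the fingers, on their centre line; the grasp point (between the pads) lies robot.pinch_z behind it (robot.pinch_z is the distance from the TCP to the grasp point, in mm); z points along the fingers, y is the line along which they close (so a half turn about z gives the same grasp; the last joint's range is limited). The gripper opens to 85 mm and grips with 20 to 120 N. Pads are 22 mm wide; open, the fingers measure 114 mm over their backs; the gripper's body (76 mm by 85 mm) begins 54 mm behind the grasp point. The pads swing forward as they close: fully open they stand 13 mm farther back than shut.
Start: joints at [62.722, 2.991, 80.254, -0, 96.75, -4.028], TCP at [207.232, 482.391, 231.323] pointing down, gripper open.
Joint ranges: [-166.34, 166.34], [-52.06, 124.39], [6.96, 135.62], [-60.46, 240.46], [14.63, 156.25], [-167.68, 167.68]. Speed limits (degrees/s): [147.25, 147.25, 172.46, 180, 180, 180].

### API

Orientations are given as a 3x3 rotation matrix whose columns are the frame's x, y, z axes.
In Python, from workcell import telemetry, snapshot, ticket, robot gives the robot as it stands.
- The arm moves only by the tool jog_arm, never from a script. Its arguments are lists of equal length, an entry for each row: "linear": the shift along the tool's x, y, z each as a share of 20 cm, from -1 to 1, a list of three; "dr": the turn, a rotation vector about the tool's x, y, z each as a share of 45 degrees, from -1 to 1, a list of three; "jaw": the opening, from -1 (shut) to 1 (fully open). A call has 1 to 12 rows; each row is the pose to reach, as a shift and turn from the pose commanded when the call began, along the tool's axes at that moment; what a row does not reach only later rows make up. A row lasts 1/10 s, in which the tool goes at most 50 mm and 8.59 degrees, less where a joint would pass 70% of its speed; a pose out of reach is approached as far as the arm can. A call with a number of a shift or a turn outside -1 to 1 is refused whole. A call with a gripper value outside its range is refused whole. The fingers move at their own pace and stop on an object; "squeeze" is the grip in N (left out, the last holds). Time passes only in rows, so rows that repeat a pose let the fingers close. It gives the time, the measured TCP pose, the force, the opening and the grip force at its end, in the units of the state.
- telemetry.observe(): the state, without advancing time (a new reading comes with each control period).
- snapshot(name): name is "scene" or "top" or "wrist"; returns a dict with "color" (480x640x3 uint8, blue, green, red), "fx", "fy", "cx", "cy" (pixels), "world_from_camera" (4x4, takes a point from camera to world coordinates); the wrist camera has in their place "hand_eye" (4x4, takes a point from camera to tool coordinates, whose origin is the TCP and whose axes are the flange's). Camera axes: x right, y up, looking along -z (the intrinsics and any distortion apply to the point x, -y, -z); pixel columns grow to the right and rows downward; lengths in mm; the calibration is good to about 2 mm. A picture is of the moment at which its call begins: read the wrist's pose just before it. There is no depth.
- ticket.hand_in(): hands the job in; it is judged then, once.
The state is a dict: "time": time; "qpos": joint angles; "joint_velocities": joint speeds; "joint_efforts": joint torques, N m; "tcp_pos": TCP position; "ee_rot": TCP orientation; "ft_force": force on the tool from outside, world axes, zero at the start; "torque": the same for the moment, N m; "grip_width": finger opening in mm; "grip_force": force on a finger pad.
Only numpy, scipy, OpenCV 4.12 (cv2) and the standard library are available. Lean on these libraries where they do the work, as an engineer would, in place of code of your own. Each camera call takes 0.05 s, during which the arm holds its last target. There are 200 camera calls.

### The job

First take the broken specimen stub off the two rollers of the bending jig and leave it lying in the steel rubble tray. Then lower the standing mortar prism onto its side on the bare bench top without letting it topple, let go, take it again across its middle and lay it over both rollers, centred between the two end columns and square to the rollers. Leave the glass beaker and the white mug where they stand.

Things in the scene. Friction and masses are not known exactly. Their poses are not given: they have to be found in the camera images.
- prism: Fresh grey mortar test prism, a plain bar 40 x 40 x 160 mm, about 0.56 kg, standing on end on the bench at the start, between the jig and the tray. Origin at its very centre (80 mm above the bench while it stands); its z runs along its length (up at the start), x and y are square to its side faces.
- stub: Broken-off piece of the last specimen, the same grey mortar, 40 x 40 mm in section and 120 mm long, with a ragged stepped end (the last 12 mm at its +x end are thinner). It lies across both rollers of the jig at the start, about 0.4 kg. Origin at its very centre (60 mm above the bench at the start); x runs along its length, z up.
- jig: Bending jig, fixed to the bench: dark steel base 240 x 90 x 12 mm, two steel rollers (20 mm diameter, 70 mm long, along y, at x = -50 and +50 mm, tops 40 mm above the bench), a grey column 95 mm high at each end (inner faces at x = -97 and +97 mm, 50 mm wide). Origin on the bench under its centre, z up. The prism has to lie along its x, either way round.
- jig_seat (a point): The point where the prism's centre has to come: 60 mm above the bench over the jig's centre (20 mm above the roller tops), axes as the jig's.
- tray: Open steel rubble tray, fixed to the bench, 220 (x) x 180 (y) x 50 mm high outside, walls and floor 5 mm thick, empty. Origin on the bench under its centre, z up. The jig and the tray stand either side of the prism, either one to the left.
- beaker: Glass beaker, 90 mm across the rim and 120 mm high, standing on the bench on the far side from the robot. Origin under its centre. To be left alone.
- mug: White mug, 90 mm across the rim and 90 mm high, handle on its +y side, standing on the bench on the far side. Origin under its centre. To be left alone.
Mind the look-alikes: they are no part of the job. Leave any turquoise look-alike of the prism alone.

How it is judged:
By the outcome, as a careful person would: the job done as asked, in the order asked, and still so for the second after the job is handed in, with the robot touching nothing.
It also fails if it takes over 72 s, if anything falls off the work surface, if the arm or the gripper's body presses on something with over 40 N, if the wrist force passes 120 N, or if a joint passes its speed limit or range.

## Working session

There is one attempt and no reset: what is moved stays moved. The work goes in short steps, Python scripts to look and compute and a tool call to move; the robot and the scene stay as the last step left them, time stands still between calls to the robot, and variables do not carry over. Pictures are saved under pics/ and viewed, at most 10 in all, crops included, and the job is handed in when it is done.

Besides the shell and the picture viewer there is one more tool, called after "Call:" as name(argument=value, ...) on one line, values as JSON. jog_arm: Moves the arm, as the interface text tells. Shift numbers are shares of 20 cm and turn numbers shares of 45 degrees, none past 1 either way. Its arguments: {"type":"object","properties":{"linear":{"type":"array","items":{"type":"array","items":{"type":"number","minimum":-1,"maximum":1}}},"dr":{"type":"array","items":{"type":"array","items":{"type":"number","minimum":-1,"maximum":1}}},"jaw":{"type":"array","items":{"type":"number"}},"squeeze":{"type":"number"}},"required":["linear","dr","jaw"]}

```bash
mkdir -p pics; ls; python3 - <<'E'
from workcell import telemetry, snapshot, robot
import cv2,numpy as np
s=telemetry.observe(); print({k:np.round(v,2).tolist() for k,v in s.items()}); print(robot.pinch_z)
for n in("scene","top"):
    d=snapshot(n); cv2.imwrite(f"pics/{n}0.png",d["color"])
    print(n,[d[k] for k in("fx","fy","cx","cy")],np.round(d["world_from_camera"],3).tolist(),[k for k in d])
E
```

```text
pics
{'time': 0.0, 'qpos': [62.72, 3.02, 80.31, -0.0, 96.75, -4.03], 'joint_velocities': [0.05, 0.0, -0.06, 0.04, -0.15, 0.0], 'joint_efforts': [0.0, -38.17, -36.02, -0.0, 0.01, -0.0], 'tcp_pos': [207.08, 482.1, 230.5], 'ee_rot': [[-0.92, 0.39, -0.0], [0.39, 0.92, -0.0], [0.0, -0.0, -1.0]], 'ft_force': [-0.0, 0.65, 0.01], 'torque': [-0.0, 0.02, -0.02], 'grip_force': 0.0, 'grip_width': 85.5}
18.700000000000003
scene [583.5282740236373, 583.5282740236373, 327.8761682039489, 246.1886104866657] [[-0.49, -0.653, 0.577, 1150.96], [0.872, -0.366, 0.326, 339.021], [-0.002, 0.663, 0.749, 848.363], [0.0, 0.0, 0.0, 1.0]] ['color', 'fx', 'fy', 'cx', 'cy', 'world_from_camera']
top [577.5834125804331, 577.5834125804331, 323.40029489655103, 243.9412292730376] [[0.139, 0.963, -0.23, 355.258], [-0.99, 0.136, -0.028, -21.633], [0.005, 0.231, 0.973, 1044.833], [0.0, 0.0, 0.0, 1.0]] ['color', 'fx', 'fy', 'cx', 'cy', 'world_from_camera']
```

View pics/scene0.png

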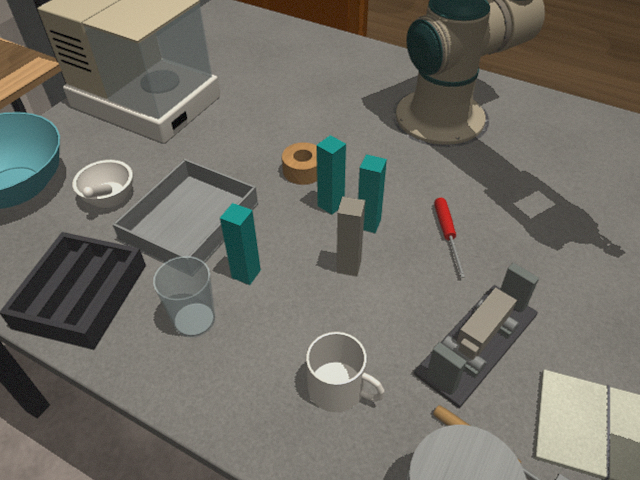

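View pics/top0.png

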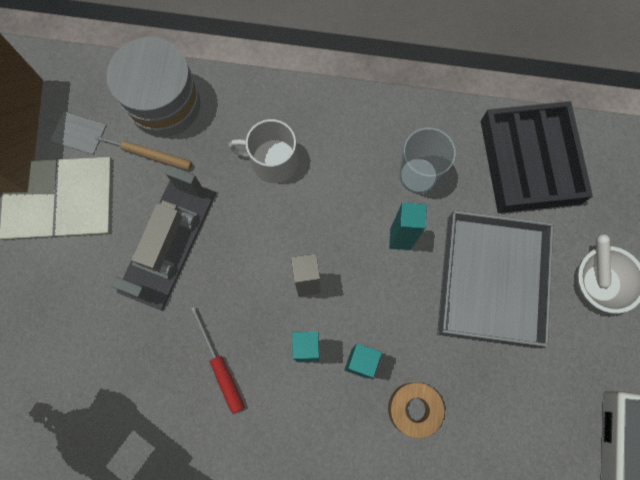

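The prism is the only grey upright bar, at scene (350,235) and top (306,268). The turquoise look-alikes are at scene (331,175), (371,195) and (240,245). The stub lies in the jig at top (155,235), scene (488,320). The tray is at top (498,280), the mug at top (272,150) and the beaker at top (428,160).

```bash
cat > h.py <<'E'
import cv2,numpy as np
from workcell import telemetry, snapshot, robot
def ray(d,uv,T=None):
    T=np.array(d["world_from_camera"] if T is None else T)
    v=np.array([(uv[0]-d["cx"])/d["fx"],-(uv[1]-d["cy"])/d["fy"],-1.]); return T[:3,3],T[:3,:3]@v
def onz(d,uv,z,T=None):
    o,v=ray(d,uv,T); return o+v*(z-o[2])/v[2]
def proj(d,p,T=None):
    T=np.array(d["world_from_camera"] if T is None else T)
    c=T[:3,:3].T@(np.array(p,float)-T[:3,3]); return np.array([d["cx"]+d["fx"]*c[0]/-c[2],d["cy"]-d["fy"]*c[1]/-c[2]])
def wristT(d,s):
    T=np.eye(4);T[:3,:3]=s["ee_rot"];T[:3,3]=s["tcp_pos"];return T@np.array(d["hand_eye"])
def quad(mask):
    cs,_=cv2.findContours(mask.astype(np.uint8),cv2.RETR_EXTERNAL,cv2.CHAIN_APPROX_NONE)
    c=max(cs,key=cv2.contourArea); return cv2.contourArea(c),cv2.boxPoints(cv2.minAreaRect(c)),c
E
python3 - <<'E'
from h import *
d=snapshot("top"); im=d["color"]; hsv=cv2.cvtColor(im,cv2.COLOR_BGR2HSV)
for n,(u,v) in dict(prism=(306,268),stub=(155,230),table=(350,200),base=(165,280),trayfl=(500,280),traywall=(447,300),pside=(308,288),col=(184,180)).items(): print(n,im[v,u],hsv[v,u])
cv2.imwrite("pics/c.png",np.hstack([cv2.resize(im[160:320,100:230],None,fx=3.4,fy=3.4,interpolation=2),cv2.resize(im[240:304,280:336],None,fx=6,fy=8.5,interpolation=2)]))
E
```

```text
prism [129 137 139] [ 24  18 139]
stub [128 137 138] [ 27  18 138]
table [111 112 110] [ 75   5 112]
base [72 69 68] [113  14  72]
trayfl [128 128 124] [ 90   8 128]
traywall [122 121 117] [ 96  10 122]
pside [59 62 62] [30 12 62]
col [100 102  97] [ 78  13 102]
```

View pics/c.png

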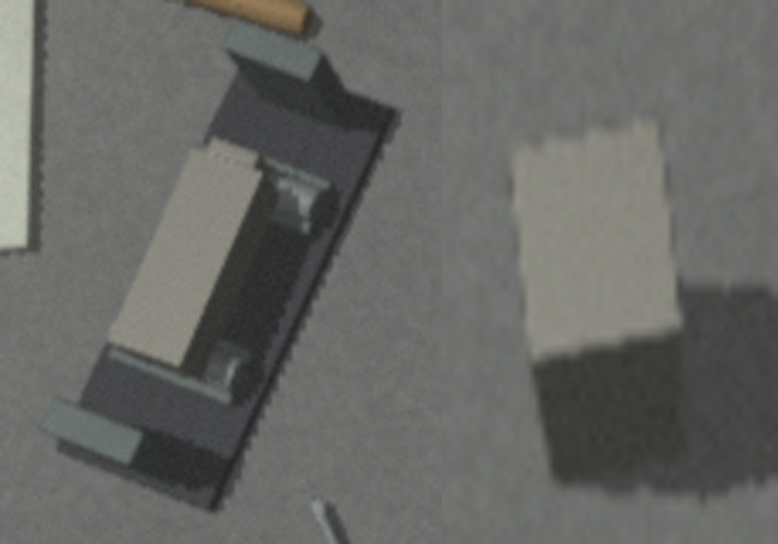

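The crop confirms the grey prism top, warm grey with no turquoise. It also shows the stub in the jig with its ragged end pointing away from the robot.

```bash
python3 - <<'E'
from h import *
for n in("top","scene"):
    d=snapshot(n); im=d["color"].astype(int); b,g,r=im[...,0],im[...,1],im[...,2]
    bl=cv2.GaussianBlur(d["color"],(3,3),0).astype(int)
    warm=(bl[...,2]-bl[...,0]>5)&(bl[...,2]-bl[...,0]<25)&(bl[...,2]>(115 if n=="top" else 120))
    rois=dict(prism=(270,240,340,310,160),stub=(115,190,200,290,80)) if n=="top" else dict(prism=(325,190,375,215,160),stub=(450,280,525,360,80))
    for k,(x0,y0,x1,y1,z) in rois.items():
        m=np.zeros(warm.shape,bool); m[y0:y1,x0:x1]=warm[y0:y1,x0:x1]
        a,q,c=quad(m); P=np.array([onz(d,p,z) for p in q]); 
        M=cv2.moments(c); cen=onz(d,(M['m10']/M['m00'],M['m01']/M['m00']),z)
        e=np.diff(np.vstack([P,P[:1]]),axis=0)[:,:2]; 
        print(n,k,a,q.round().tolist(),"cen",P.mean(0).round(1),cen.round(1),"sides",np.linalg.norm(e,axis=1).round(1),"ang",np.degrees(np.arctan2(e[:,1],e[:,0])).round(1))
    if n=="top":
        T=np.array(d["world_from_camera"])
        # columns
        col=(bl[...,1]-bl[...,2]>3)&(bl[...,1]>85)
        for roi in((160,155,210,195),(100,265,155,310)):
            m=np.zeros(col.shape,bool); m[roi[1]:roi[3],roi[0]:roi[2]]=col[roi[1]:roi[3],roi[0]:roi[2]]
            a,q,c=quad(m);P=np.array([onz(d,p,95) for p in q]); e=np.diff(np.vstack([P,P[:1]]),axis=0)[:,:2]
            print("col",a,q.round().tolist(),P.mean(0).round(1),np.linalg.norm(e,axis=1).round(1),np.degrees(np.arctan2(e[:,1],e[:,0])).round(1))
        for nm,uvs,z in (("base",[(100+399/3.4,160+108/3.4),(100+212/3.4,160+510/3.4),(100+57/3.4,160+448/3.4)],12),("tray",[(454,213),(552,222),(548,347),(443,336)],50)):
            print(nm,[onz(d,u,z).round(1).tolist() for u in uvs])
        for nm,u,z in(("mugrim",(271,144),90),("beakrim",(429,154),120),("t1",(413,215),160),("t2",(305,346),160),("t3",(366,361),160)): print(nm,onz(d,u,z).round())
E
```

```text
top prism 567.0 [[291.0, 257.0], [316.0, 254.0], [319.0, 278.0], [294.0, 281.0]] cen [522.8  26.9 160. ] [522.7  26.9 160. ] sides [39.6 38.7 39.3 38.6] ang [ -73.6 -163.9  106.3   16.7]
top stub 1326.5 [[131.0, 259.0], [157.0, 198.0], [178.0, 207.0], [151.0, 268.0]] cen [562.  296.4  80. ] [560.1 296.5  80. ] sides [115.2  39.4 114.8  38.3] ang [ -10.9 -105.5  168.6   75.1]
col 227.5 [[165.0, 175.0], [168.0, 165.0], [194.0, 173.0], [191.0, 183.0]] [668.2 270.4  95. ] [18.3 50.2 18.3 50. ] [  -5.3 -100.3  174.    79.8]
col 273.5 [[110.0, 285.0], [115.0, 275.0], [141.0, 287.0], [137.0, 297.0]] [462.4 319.8  95. ] [18.  49.6 17.9 49.4] [ -10.7 -104.8  168.7   75.3]
base [[670.8, 218.7, 12.0], [438.5, 275.8, 12.0], [459.3, 363.6, 12.0]]
tray [[679.5, -217.6, 50.0], [687.4, -392.9, 50.0], [465.2, -396.8, 50.0], [458.7, -218.1, 50.0]]
mugrim [748. 123.  90.]
beakrim [ 755. -152.  120.]
t1 [ 631. -131.  160.]
t2 [403.   9. 160.]
t3 [394. -85. 160.]
scene prism 421.0 [[338.0, 190.0], [363.0, 190.0], [363.0, 214.0], [338.0, 214.0]] cen [514.   23.4 160. ] [517.6  26.2 160. ] sides [43.1 58.1 41.4 58.1] ang [ 119.2   27.1  -60.8 -151.3]
scene stub 1317.0 [[460.0, 328.0], [495.0, 284.0], [516.0, 300.0], [481.0, 344.0]] cen [557.9 297.8  80. ] [561.  298.8  80. ] sides [112.5  44.3 109.5  41.3] ang [ 170.3   68.6  -11.  -108.1]
```

```bash
cat >> h.py <<'E'
from scipy.spatial.transform import Rotation as Ro
def Rt(psi,tau=0):
    p=np.radians(psi); R=np.array([[-np.sin(p),np.cos(p),0],[np.cos(p),np.sin(p),0],[0,0,-1.]])
    return R@Ro.from_euler('y',tau,degrees=True).as_matrix()
def go(pinch,psi,tau=0,s=None):
    """shares for moving the grasp point to pinch with closing axis at psi, tilt tau"""
    s=s or telemetry.observe(); R0=np.array(s["ee_rot"]); R=Rt(psi,tau)
    t=np.array(pinch,float)+R[:,2]*robot.pinch_z
    L=R0.T@(t-np.array(s["tcp_pos"])); rv=Ro.from_matrix(R0.T@R).as_rotvec(degrees=True)
    print("linear",(L/200).round(4).tolist(),"dr",(rv/45).round(4).tolist(),"|L|",round(np.linalg.norm(L)),"rot",round(np.linalg.norm(rv),1))
E
python3 - <<'E'
from h import *
go((400,390,212+18.7),76.5)
d=snapshot("wrist"); print(np.round(d["hand_eye"],3).tolist(),d["fx"],d["cx"],d["cy"])
E
```

```text
linear [-1.068, -0.0431, 0.0946] dr [-0.0009, -0.0002, -0.2167] |L| 215 rot 9.8
[[-0.0, 0.953, 0.302, 76.553], [1.0, 0.0, -0.001, 0.085], [-0.001, 0.302, -0.953, -141.638], [0.0, 0.0, 0.0, 1.0]] 422.5446440612501 321.5848011994291 227.78734514715083
```

Call:
jog_arm(linear=[[-0.25,0,0],[-0.5,0,0],[-0.75,-0.02,0],[-1,-0.04,0],[-1,-0.04,0]], dr=[[0,0,-0.05],[0,0,-0.1],[0,0,-0.15],[0,0,-0.217],[0,0,-0.217]], jaw=[1,1,1,1,1])

```text
time: 0.8
tcp_pos: [392.1, 392.9, 230.7]
ee_rot: [[-0.971, 0.238, 0.001], [0.238, 0.971, -0.001], [-0.001, -0.001, -1.0]]
ft_force: [-0.0, 0.9, 0.6]
grip_width: 85.2
grip_force: 0.0
```

```bash
python3 - <<'E'
from h import *
go((530,305,240),76.5)
E
```

```text
linear [-0.7741, -0.2623, 0.0481] dr [-0.0016, 0.0012, -0.0063] |L| 164 rot 0.3
```

Call:
jog_arm(linear=[[-0.25,-0.08,0.01],[-0.5,-0.16,0.03],[-0.774,-0.262,0.045],[-0.774,-0.262,0.045],[-0.774,-0.262,0.045]], dr=[[0,0,-0.006],[0,0,-0.006],[0,0,-0.006],[0,0,-0.006],[0,0,-0.006]], jaw=[1,1,1,1,1])

```text
time: 1.3
tcp_pos: [527.1, 307.9, 221.5]
ee_rot: [[-0.973, 0.231, -0.001], [0.231, 0.973, -0.0], [0.001, -0.001, -1.0]]
ft_force: [0.1, 0.3, -0.1]
grip_width: 85.7
grip_force: 0.0
```

```bash
python3 - <<'E'
from h import *
s=telemetry.observe(); d=snapshot("wrist"); T=wristT(d,s); im=d["color"]; cv2.imwrite("pics/w1.png",im); print(s["tcp_pos"])
for p in((561,297,80),(667,271,95),(462,320,95)): print(proj(d,p,T).round())
E
```

```text
[527.05664635 307.88277775 221.50465086]
[318. 258.]
[317. 398.]
[316. 112.]
```

View pics/w1.png

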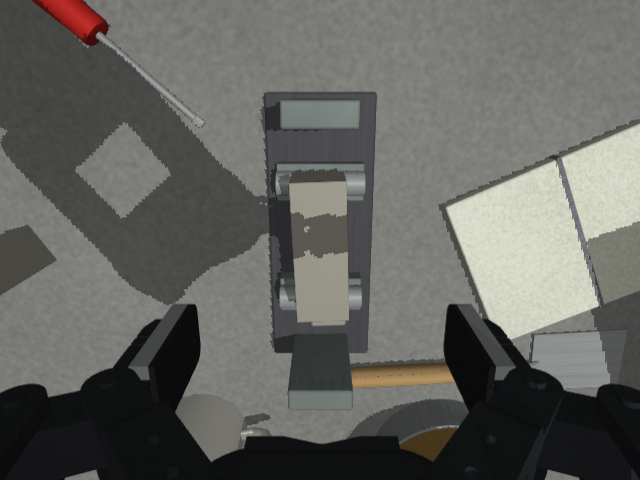

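The wrist view shows the jig's near column top at about (320,115) and its far column top at about (321,400). The stub's top corners are at (291,182), (347,180), (349,320) and (297,322), and the base corners at (264,93), (376,93), (367,352) and (274,352).

```bash
python3 - <<'E'
from h import *
s=telemetry.observe(); d=snapshot("wrist"); T=wristT(d,s)
def show(n,uv,z):
    P=np.array([onz(d,u,z,T)[:2] for u in uv]); e=np.diff(np.vstack([P,P[:1]]),axis=0)
    print(n,"cen",P.mean(0).round(1),"len",np.linalg.norm(e,axis=1).round(1),"ang",np.degrees(np.arctan2(e[:,1],e[:,0])).round(1))
    return P.mean(0)
a=show("near",[(281,101),(359,100),(359,129),(281,130)],95)
b=show("far",[(289,391),(352,391),(352,409),(289,409)],95)
print("jig",(a+b)/2,b-a,np.degrees(np.arctan2(*(b-a)[::-1])))
show("base",[(264,93),(376,93),(367,352),(274,352)],12)
show("stub",[(291,182),(347,180),(349,319),(297,322)],80)
show("base near edge/roller",[(264,93),(376,93)],12)
go((561,297,160),76.5)
E
```

```text
near cen [463.2 323.2] len [47.5 17.2 48.5 17.3] ang [  77.4  -11.7 -102.6  165.1]
far cen [668.4 274.9] len [47.8 16.6 48.6 16.6] ang [  76.7  -12.  -103.3  165.4]
jig [565.79488721 299.03420431] [205.28374866 -48.24652259] -13.225831795731613
base cen [565.8 298.8] len [ 88.8 237.4  89.5 237.3] ang [  76.7  -13.1 -103.3  166.7]
stub cen [558.2 301.4] len [ 38.1 106.4  39.4 107.5] ang [ 78.8 -11.4 -99.6 167.9]
base near edge/roller cen [450.2 326. ] len [88.8 88.8] ang [  76.7 -103.3]
linear [-0.1889, -0.0224, 0.405] dr [0.0004, -0.0008, 0.0072] |L| 89 rot 0.3
```

```bash
python3 - <<'E'
from h import *
go((560,298.5,62),78.5)
E
```

```text
linear [-0.1827, -0.0164, 0.895] dr [0.0004, -0.0008, -0.0373] |L| 183 rot 1.7
```

Call:
jog_arm(linear=[[-0.12,-0.016,0.2],[-0.183,-0.016,0.4],[-0.183,-0.016,0.6],[-0.183,-0.016,0.75],[-0.183,-0.016,0.85],[-0.183,-0.016,0.895],[-0.183,-0.016,0.895],[-0.183,-0.016,0.895],[-0.183,-0.016,0.895],[-0.183,-0.016,0.895],[-0.183,-0.016,0.895],[-0.183,-0.016,0.895]], dr=[[0,0,-0.037],[0,0,-0.037],[0,0,-0.037],[0,0,-0.037],[0,0,-0.037],[0,0,-0.037],[0,0,-0.037],[0,0,-0.037],[0,0,-0.037],[0,0,-0.037],[0,0,-0.037],[0,0,-0.037]], jaw=[1,1,1,1,1,1,1,-1,-1,-1,-1,-1], squeeze=50)

```text
time: 2.6
tcp_pos: [561.6, 297.9, 44.8]
ee_rot: [[-0.98, 0.2, 0.002], [0.2, 0.98, 0.001], [-0.002, 0.002, -1.0]]
ft_force: [-1.1, -0.2, 6.7]
grip_width: 39.2
grip_force: 50.2
```

Call:
jog_arm(linear=[[0,0,0],[0,0,0],[0,0,0],[0,0,0]], dr=[[0,0,0],[0,0,0],[0,0,0],[0,0,0]], jaw=[-1,-1,-1,-1])

```text
time: 3.0
tcp_pos: [561.6, 298.0, 44.9]
ee_rot: [[-0.98, 0.2, 0.002], [0.2, 0.98, 0.001], [-0.002, 0.002, -1.0]]
ft_force: [-1.5, 0.4, 7.1]
grip_width: 39.7
grip_force: 50.2
```

Call:
jog_arm(linear=[[0,0,-0.2],[0,0,-0.4],[0,0,-0.6],[0,-0.1,-0.8],[0,-0.3,-0.95],[0,-0.5,-0.95],[0,-0.75,-0.95],[0,-1,-0.95],[0,-1,-0.95]], dr=[[0,0,0],[0,0,0],[0,0,0],[0,0,0],[0,0,0],[0,0,0],[0,0,0],[0,0,0],[0,0,0]], jaw=[-1,-1,-1,-1,-1,-1,-1,-1,-1])

```text
time: 3.9
tcp_pos: [520.0, 96.5, 232.7]
ee_rot: [[-0.978, 0.206, -0.002], [0.206, 0.978, -0.002], [0.001, -0.002, -1.0]]
ft_force: [-0.2, 1.9, -3.0]
grip_width: 39.6
grip_force: 52.6
```

```bash
python3 - <<'E'
from h import *
s=telemetry.observe();print(s["qpos"].round(0),s["grip_width"],s["ft_force"].round(1))
go((545,-90,248),85); go((572,-306,250),90)
E
```

```text
[  7.   4.  79.  -0.  97. -72.] 39.5962434636874 [-0.2  1.9 -3. ]
linear [-0.3149, -0.8867, 0.0187] dr [-0.0029, -0.0016, -0.1534] |L| 188 rot 6.9
linear [-0.6697, -1.9157, 0.0108] dr [-0.0029, -0.0017, -0.2645] |L| 406 rot 11.9
```

Call:
jog_arm(linear=[[-0.08,-0.24,0],[-0.16,-0.48,0],[-0.25,-0.72,0],[-0.34,-0.96,0],[-0.34,-0.96,0]], dr=[[0,0,-0.05],[0,0,-0.1],[0,0,-0.15],[0,0,-0.2],[0,0,-0.25]], jaw=[-1,-1,-1,-1,-1])

```text
time: 4.4
tcp_pos: [548.9, -105.2, 231.8]
ee_rot: [[-1.0, 0.01, -0.002], [0.01, 1.0, -0.001], [0.002, -0.001, -1.0]]
ft_force: [-0.0, 0.8, -3.4]
grip_width: 39.7
grip_force: 53.3
```

```bash
python3 - <<'E'
from h import *
go((572,-306,180),90)
E
```

```text
linear [-0.1259, -1.0027, 0.3535] dr [-0.0015, -0.0028, -0.0123] |L| 214 rot 0.6
```

Call:
jog_arm(linear=[[-0.04,-0.25,0],[-0.08,-0.5,0],[-0.12,-0.75,0.1],[-0.126,-1,0.3],[-0.126,-1,0.35],[-0.126,-1,0.35],[-0.126,-1,0.35]], dr=[[0,0,0],[0,0,0],[0,0,0],[0,0,0],[0,0,0],[0,0,0],[0,0,0]], jaw=[-1,-1,-1,-1,-1,-1,-1])

```text
time: 5.1
tcp_pos: [573.2, -299.7, 162.3]
ee_rot: [[-1.0, 0.005, -0.002], [0.005, 1.0, 0.002], [0.002, 0.002, -1.0]]
ft_force: [0.8, 0.4, -2.9]
grip_width: 39.3
grip_force: 53.3
```

```bash
python3 - <<'E'
from h import *
go((572,-306,31),90)
E
```

```text
linear [0.0044, -0.0329, 0.7501] dr [0.0021, -0.0022, -0.0069] |L| 150 rot 0.3
```

Call:
jog_arm(linear=[[0,-0.033,0.2],[0,-0.033,0.4],[0,-0.033,0.55],[0,-0.033,0.65],[0,-0.033,0.7],[0,-0.033,0.73],[0,-0.033,0.75],[0,-0.033,0.75],[0,-0.033,0.75]], dr=[[0,0,0],[0,0,0],[0,0,0],[0,0,0],[0,0,0],[0,0,0],[0,0,0],[0,0,0],[0,0,0]], jaw=[-1,-1,-1,-1,-1,-1,-1,-1,-1])

```text
time: 6.0
tcp_pos: [573.9, -307.1, 14.6]
ee_rot: [[-1.0, 0.005, 0.002], [0.005, 1.0, -0.001], [-0.002, -0.001, -1.0]]
ft_force: [-0.3, 0.4, -3.9]
grip_width: 39.3
grip_force: 53.4
```

Call:
jog_arm(linear=[[0,0,0],[0,0,0],[0,0,0],[0,0,0],[0,0,-0.2],[0,0,-0.4],[0,0,-0.6],[0,0,-0.8],[0,0,-1],[0,0,-1]], dr=[[0,0,0],[0,0,0],[0,0,0],[0,0,0],[0,0,0],[0,0,0],[0,0,0],[0,0,0],[0,0,0],[0,0,0]], jaw=[1,1,1,1,1,1,1,1,1,1])

```text
time: 7.0
tcp_pos: [575.2, -308.0, 221.7]
ee_rot: [[-1.0, 0.005, 0.011], [0.005, 1.0, -0.007], [-0.011, -0.007, -1.0]]
ft_force: [0.9, 0.2, 0.3]
grip_width: 85.5
grip_force: 0.0
```

```bash
python3 - <<'E'
from h import *
d=snapshot("top"); cv2.imwrite("pics/t2.png",d["color"])
go((560,-150,270),45)
E
```

```text
linear [0.0751, 0.7867, -0.1712] dr [-0.0014, 0.01, 0.9933] |L| 162 rot 44.7
```

View pics/t2.png

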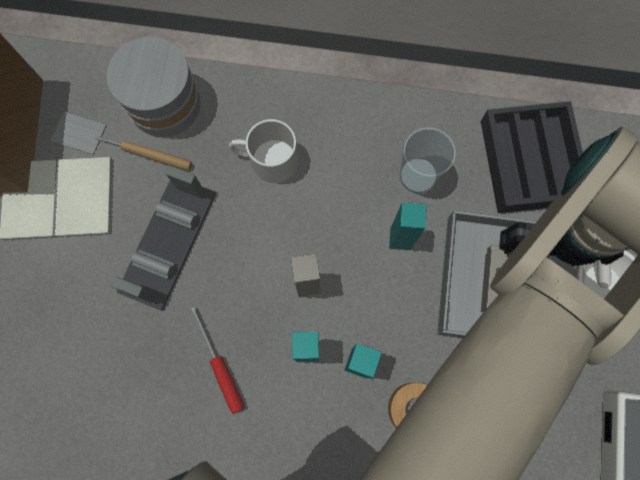

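Top view: the stub lies in the tray at about (492,275), the jig is clear, and nothing else has moved. I go to the prism next.

Call:
jog_arm(linear=[[0,0.1,-0.17],[0,0.25,-0.17],[0,0.4,-0.17],[0,0.55,-0.17],[0,0.7,-0.17],[0,0.79,-0.17]], dr=[[0,0,0.19],[0,0,0.38],[0,0,0.57],[0,0,0.76],[0,0,0.95],[0,0,0.995]], jaw=[1,1,1,1,1,1])

```text
time: 7.65
tcp_pos: [573.8, -146.7, 245.9]
ee_rot: [[-0.704, 0.71, -0.002], [0.71, 0.704, 0.001], [0.002, -0.001, -1.0]]
ft_force: [-0.0, -0.5, -0.1]
grip_width: 85.3
grip_force: 0.0
```

```bash
python3 - <<'E'
from h import *
go((500,-60,270),2)
E
```

```text
linear [0.5677, 0.0432, -0.0258] dr [-0.0017, -0.0023, 0.9497] |L| 114 rot 42.7
```

Call:
jog_arm(linear=[[0.1,0,-0.03],[0.2,0.01,-0.06],[0.3,0.02,-0.1],[0.4,0.03,-0.1],[0.5,0.04,-0.1],[0.57,0.04,-0.1]], dr=[[0,0,0.19],[0,0,0.38],[0,0,0.57],[0,0,0.76],[0,0,0.95],[0,0,0.97]], jaw=[1,1,1,1,1,1])

```text
time: 8.25
tcp_pos: [498.3, -61.5, 266.1]
ee_rot: [[-0.018, 1.0, -0.002], [1.0, 0.018, 0.001], [0.001, -0.002, -1.0]]
ft_force: [0.4, 0.3, -0.4]
grip_width: 85.2
grip_force: 0.0
```

```bash
python3 - <<'E'
from h import *
go((460,-10,290),-41)
E
```

```text
linear [0.2612, -0.187, -0.0257] dr [-0.0024, 0.0001, 0.9345] |L| 64 rot 42.1
```

Call:
jog_arm(linear=[[0.05,-0.04,-0.03],[0.1,-0.08,-0.03],[0.16,-0.12,-0.03],[0.22,-0.16,-0.03],[0.26,-0.19,-0.03],[0.26,-0.19,-0.03]], dr=[[0,0,0.19],[0,0,0.38],[0,0,0.57],[0,0,0.76],[0,0,0.94],[0,0,0.94]], jaw=[1,1,1,1,1,1])

```text
time: 8.85
tcp_pos: [459.5, -10.7, 272.4]
ee_rot: [[0.656, 0.754, -0.001], [0.754, -0.656, 0.0], [-0.001, -0.001, -1.0]]
ft_force: [0.1, -0.1, 1.3]
grip_width: 85.5
grip_force: 0.0
```

```bash
python3 - <<'E'
from h import *
go((449,5,270),-73.5,20)
E
```

```text
linear [0.0517, -0.0738, 0.0999] dr [-0.1272, 0.4336, 0.7139] |L| 27 rot 38.0
```

Call:
jog_arm(linear=[[0.01,-0.02,0],[0.02,-0.04,0],[0.03,-0.06,0],[0.05,-0.074,0],[0.05,-0.074,0]], dr=[[-0.025,0.087,0.143],[-0.05,0.174,0.286],[-0.076,0.26,0.428],[-0.102,0.347,0.571],[-0.127,0.434,0.714]], jaw=[1,1,1,1,1])

```text
time: 9.35
tcp_pos: [455.7, 5.6, 272.6]
ee_rot: [[0.9, 0.283, 0.331], [0.266, -0.959, 0.097], [0.345, 0.001, -0.939]]
ft_force: [-0.5, -0.9, 0.2]
grip_width: 85.1
grip_force: 0.0
```

```bash
python3 - <<'E'
from h import *
s=telemetry.observe(); d=snapshot("wrist"); T=wristT(d,s); cv2.imwrite("pics/w3.png",d["color"]); print(s["tcp_pos"].round(1),s["qpos"].round())
for dx,dy in((-20,-20),(20,-20),(20,20),(-20,20),(0,0)):
    a=np.radians(16.5); print(proj(d,(523+dx*np.cos(a)-dy*np.sin(a),27+dx*np.sin(a)+dy*np.cos(a),160),T).round())
go((449,5,213),-73.5,40)
E
```

```text
[455.7   5.6 272.6] [ -9. -24. 101.   9.  85.  65.]
[350. 206.]
[350. 145.]
[288. 145.]
[288. 206.]
[319. 175.]
linear [-0.0996, -0.0056, 0.3557] dr [0.0032, 0.4372, -0.0072] |L| 74 rot 19.7
```

View pics/w3.png

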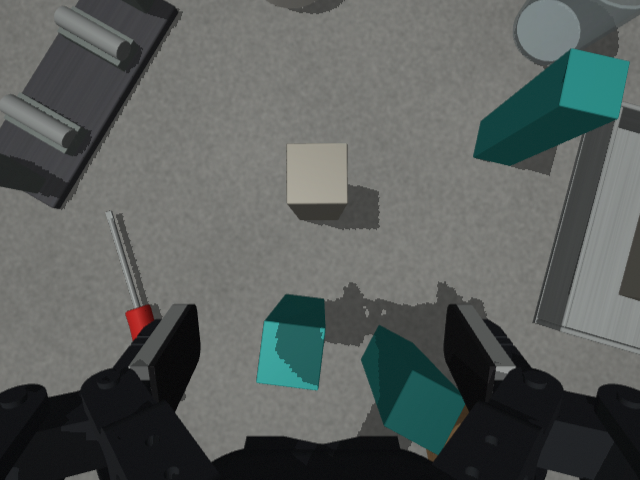

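The prism's top face is at (287,143)-(348,204), against a predicted (288,145)-(350,206). Position and yaw agree within about 1 mm.

Call:
jog_arm(linear=[[-0.03,-0.005,0.1],[-0.06,-0.005,0.2],[-0.1,-0.005,0.3],[-0.1,-0.005,0.355],[-0.1,-0.005,0.355]], dr=[[0,0.14,0],[0,0.28,0],[0,0.437,0],[0,0.437,0],[0,0.437,0]], jaw=[1,1,1,1,1])

```text
time: 9.9
tcp_pos: [460.4, 8.1, 198.5]
ee_rot: [[0.739, 0.286, 0.61], [0.221, -0.958, 0.181], [0.636, 0.001, -0.772]]
ft_force: [0.6, 0.4, 0.6]
grip_width: 85.3
grip_force: 0.0
```

```bash
python3 - <<'E'
from h import *
print(telemetry.observe()["qpos"].round())
go((517,25.3,128),-73.5,40)
E
```

```text
[-16. -37. 123.  23.  61.  52.]
linear [0.005, -0.0019, 0.5535] dr [-0.0002, 0.0114, 0.0025] |L| 111 rot 0.5
```

Call:
jog_arm(linear=[[0,0,0.15],[0,0,0.3],[0,0,0.4],[0,0,0.5],[0.005,0,0.553],[0.005,0,0.553],[0.005,0,0.553]], dr=[[0,0.01,0],[0,0.01,0],[0,0.01,0],[0,0.01,0],[0,0.01,0],[0,0.01,0],[0,0.01,0]], jaw=[1,1,1,1,1,1,1])

```text
time: 10.6
tcp_pos: [530.9, 28.9, 117.4]
ee_rot: [[0.731, 0.286, 0.62], [0.22, -0.958, 0.183], [0.646, 0.002, -0.763]]
ft_force: [-0.1, 0.1, -0.1]
grip_width: 85.7
grip_force: 0.0
```

Call:
jog_arm(linear=[[0,0,0],[0,0,0],[0,0,0],[0,0,0],[0,0,0],[0,0,0],[0,0,0],[0,0,0]], dr=[[0,0,0],[0,0,0],[0,0,0],[0,0,0],[0,0,0],[0,0,0],[0,0,0],[0,0,0]], jaw=[-1,-1,-1,-1,-1,-1,-1,-1], squeeze=100)

```text
time: 11.4
tcp_pos: [529.6, 28.8, 116.3]
ee_rot: [[0.731, 0.284, 0.62], [0.217, -0.959, 0.183], [0.647, 0.001, -0.763]]
ft_force: [-1.1, 2.0, 6.6]
grip_width: 39.1
grip_force: 101.0
```

```bash
python3 - <<'E'
from h import *
print(telemetry.observe()["qpos"].round())
print("lift");go((517,25.3,160),-73.5,40)
print("lift+out");go((560,20,170),-80,15)
E
```

```text
[-10. -17. 120.  25.  43.  51.]
lift
linear [0.0909, -0.0012, -0.1155] dr [0.0007, -0.0065, 0.0006] |L| 29 rot 0.3
lift+out
linear [0.2351, 0.088, -0.0342] dr [-0.0668, -0.5615, 0.1295] |L| 51 rot 26.1
```

Call:
jog_arm(linear=[[0.03,0,-0.04],[0.06,0,-0.08],[0.11,0,-0.135],[0.11,0,-0.135]], dr=[[0,0,0],[0,0,0],[0,0,0],[0,0,0]], jaw=[-1,-1,-1,-1])

```text
time: 11.8
tcp_pos: [529.1, 28.3, 152.2]
ee_rot: [[0.731, 0.284, 0.621], [0.218, -0.959, 0.182], [0.647, 0.002, -0.762]]
ft_force: [0.4, -0.2, -5.7]
grip_width: 39.2
grip_force: 101.2
```

```bash
python3 - <<'E'
from h import *
go((550,18,168),-82,0)
E
```

```text
linear [0.0559, 0.0789, 0.0663] dr [-0.0641, -0.8945, 0.1818] |L| 23 rot 41.2
```

Call:
jog_arm(linear=[[0.01,0.013,0.01],[0.02,0.026,0.022],[0.028,0.04,0.033],[0.037,0.053,0.044],[0.047,0.066,0.055],[0.056,0.079,0.066],[0.056,0.079,0.066]], dr=[[-0.01,-0.15,0.03],[-0.02,-0.3,0.06],[-0.03,-0.45,0.09],[-0.04,-0.6,0.12],[-0.05,-0.75,0.15],[-0.064,-0.895,0.182],[-0.064,-0.895,0.182]], jaw=[-1,-1,-1,-1,-1,-1,-1])

```text
time: 12.5
tcp_pos: [550.5, 18.6, 144.7]
ee_rot: [[0.99, 0.139, -0.007], [0.139, -0.99, 0.001], [-0.007, -0.002, -1.0]]
ft_force: [-0.2, 0.4, -6.5]
grip_width: 38.8
grip_force: 101.6
```

```bash
python3 - <<'E'
from h import *
print(telemetry.observe()["qpos"].round())
go((580,10,168),-90,-40); go((590,10,168),-90,-50)
E
```

```text
[-2. 10. 83.  0. 88. 80.]
linear [0.0802, 0.0545, -0.0455] dr [0.0604, -0.878, 0.1713] |L| 21 rot 40.3
linear [0.1182, 0.0598, -0.0574] dr [0.0759, -1.0998, 0.1673] |L| 29 rot 50.2
```

Call:
jog_arm(linear=[[0.013,0.009,-0.007],[0.026,0.018,-0.015],[0.04,0.027,-0.022],[0.053,0.036,-0.03],[0.066,0.045,-0.038],[0.08,0.0545,-0.0455],[0.08,0.0545,-0.0455]], dr=[[0.01,-0.146,0.028],[0.02,-0.29,0.057],[0.03,-0.44,0.085],[0.04,-0.585,0.114],[0.05,-0.73,0.142],[0.06,-0.878,0.171],[0.06,-0.878,0.171]], jaw=[-1,-1,-1,-1,-1,-1,-1])

```text
time: 13.2
tcp_pos: [567.0, 9.2, 150.2]
ee_rot: [[0.765, -0.0, -0.644], [0.001, -1.0, 0.001], [-0.644, -0.001, -0.765]]
ft_force: [-1.2, 0.4, -8.8]
grip_width: 38.8
grip_force: 101.6
```

```bash
python3 - <<'E'
from h import *
print(telemetry.observe()["qpos"].round())
go((585,10,150),-90,-50);go((585,10,60),-90,-50)
E
```

```text
[ -2.  45.  44.  -2. 132.  87.]
linear [0.0534, -0.0041, 0.0351] dr [-0.0014, -0.2203, 0.0008] |L| 13 rot 9.9
linear [0.3432, -0.0036, 0.3793] dr [-0.0014, -0.2203, 0.0008] |L| 102 rot 9.9
```

Call:
jog_arm(linear=[[0.03,0,0.02],[0.053,0,0.035],[0.15,0,0.15],[0.25,0,0.27],[0.343,0,0.379],[0.343,0,0.379]], dr=[[0,-0.11,0],[0,-0.22,0],[0,-0.22,0],[0,-0.22,0],[0,-0.22,0],[0,-0.22,0]], jaw=[-1,-1,-1,-1,-1,-1])

```text
time: 13.8
tcp_pos: [569.6, 9.7, 50.3]
ee_rot: [[0.647, 0.001, -0.763], [0.001, -1.0, 0.0], [-0.763, -0.001, -0.647]]
ft_force: [-0.0, 0.2, -7.7]
grip_width: 38.9
grip_force: 102.2
```

```bash
python3 - <<'E'
from h import *
print(telemetry.observe()["qpos"].round())
d=snapshot("scene"); cv2.imwrite("pics/s4.png",cv2.resize(d["color"][100:400,150:550],None,fx=2,fy=2))
go((585,10,30),-90,-50); go((585,10,26),-90,-50)
E
```

```text
[ -2.  58.  38.  -2. 133.  87.]
linear [0.1358, -0.0015, 0.1139] dr [-0.0002, -0.0091, 0.0014] |L| 35 rot 0.4
linear [0.151, -0.0015, 0.1269] dr [-0.0002, -0.0091, 0.0014] |L| 39 rot 0.4
```

View pics/s4.png

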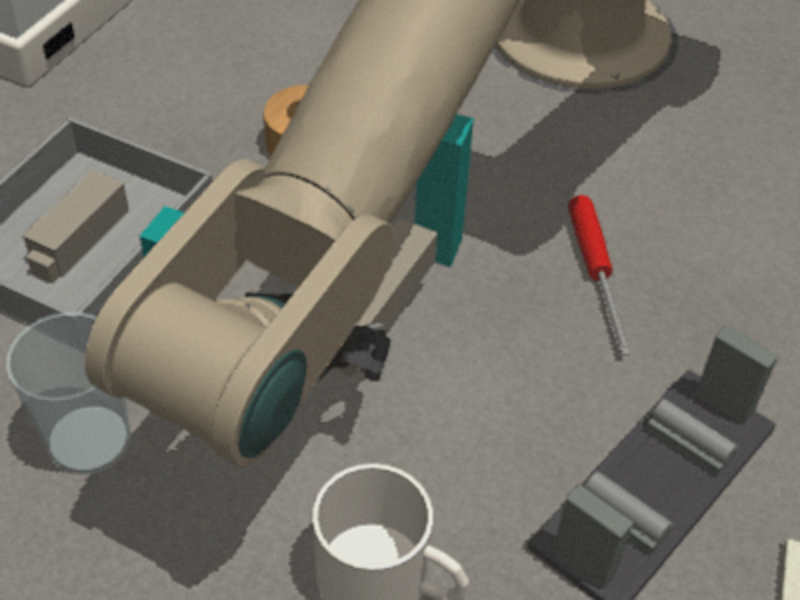

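```bash
python3 - <<'E'
from h import *
d=snapshot("scene")
for nm,uv in (("hubL",(195,283)),("hubLtop",(265,185)),("hubR",(303,305)),("capC",(286,302)),("hubbottom",(270,329)),("hubTopL",(222,243))):
    o,v=ray(d,uv)
    print(nm,[(z,(o+v*(z-o[2])/v[2]).round()[:2].tolist()) for z in(120,160,200)])
print("beaker rim/wrt top", proj(d,(755,-152,120)).round(), proj(d,(755,-107,120)).round())
t=snapshot("top"); print([proj(t,p).round().tolist() for p in((755,-152,120),(735,10,180))]); cv2.imwrite("pics/t4.png",t["color"][60:360,160:560])
E
```

```text
hubL [(120, [760.0, -123.0]), (160, [781.0, -98.0]), (200, [803.0, -73.0])]
hubLtop [(120, [515.0, -153.0]), (160, [550.0, -126.0]), (200, [585.0, -99.0])]
hubR [(120, [713.0, 48.0]), (160, [737.0, 64.0]), (200, [761.0, 80.0])]
capC [(120, [721.0, 22.0]), (160, [744.0, 39.0]), (200, [768.0, 57.0])]
hubbottom [(120, [774.0, 27.0]), (160, [795.0, 44.0]), (200, [815.0, 62.0])]
hubTopL [(120, [670.0, -137.0]), (160, [696.0, -110.0]), (200, [723.0, -84.0])]
beaker rim/wrt top [182. 274.] [205. 285.]
[[429.0, 154.0], [334.0, 138.0]]
```

View pics/t4.png

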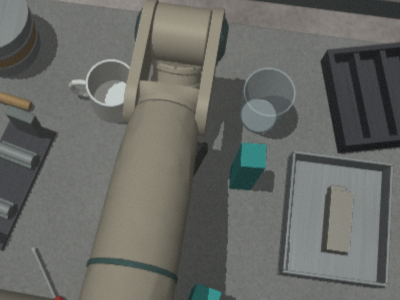

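Top view: the wrist hub spans crop columns 135–227 and the beaker starts at 245. The hub centre is at about z 215, so it clears the mug and beaker when lowered. I keep lowering.

Call:
jog_arm(linear=[[0.05,0,0.04],[0.1,0,0.08],[0.125,0,0.104],[0.136,0,0.114],[0.136,0,0.114],[0.136,0,0.114]], dr=[[0,-0.009,0],[0,-0.009,0],[0,-0.009,0],[0,-0.009,0],[0,-0.009,0],[0,-0.009,0]], jaw=[-1,-1,-1,-1,-1,-1])

```text
time: 14.55
tcp_pos: [571.5, 9.6, 19.0]
ee_rot: [[0.643, 0.0, -0.766], [-0.0, -1.0, -0.0], [-0.766, 0.0, -0.643]]
ft_force: [1.3, -1.0, -6.0]
grip_width: 38.9
grip_force: 102.6
```

```bash
python3 - <<'E'
from h import *
s=telemetry.observe(); print(s["ft_force"].round(1),s["torque"].round(2),s["tcp_pos"][2]+18.7*.643)
E
```

```text
[ 1.3 -1.  -6. ] [-0.02 -1.4  -0.03] 31.004953784308515
```

Call:
jog_arm(linear=[[0.0077,0,0.0064],[0.0115,0,0.0096],[0.0153,0,0.0129],[0.0172,0,0.0145],[0.0172,0,0.0145]], dr=[[0,0,0],[0,0,0],[0,0,0],[0,0,0],[0,0,0]], jaw=[-1,-1,-1,-1,-1])

```text
time: 15.05
tcp_pos: [571.5, 9.6, 15.2]
ee_rot: [[0.642, 0.0, -0.766], [-0.0, -1.0, -0.0], [-0.766, 0.0, -0.642]]
ft_force: [-1.7, 0.3, -0.1]
grip_width: 39.1
grip_force: 103.2
```

Call:
jog_arm(linear=[[0.0038,0,0.0032],[0.0058,0,0.0048],[0.0058,0,0.0048]], dr=[[0,0,0],[0,0,0],[0,0,0]], jaw=[-1,-1,-1])

```text
time: 15.35
tcp_pos: [571.5, 9.7, 15.2]
ee_rot: [[0.642, 0.0, -0.767], [-0.0, -1.0, -0.0], [-0.767, 0.001, -0.642]]
ft_force: [-4.1, 0.4, 8.8]
grip_width: 38.9
grip_force: 103.5
```

Call:
jog_arm(linear=[[0,0,0],[0,0,0],[0,0,0],[0,0,0],[0,0,0],[-0.05,0,-0.042],[-0.153,0,-0.129],[-0.306,0,-0.257],[-0.46,0,-0.386],[-0.6,0,-0.5],[-0.6,0,-0.5]], dr=[[0,0,0],[0,0,0],[0,0,0],[0,0,0],[0,0,0],[0,0,0],[0,0,0],[0,0,0],[0,0.1,0],[0,0.25,0],[0,0.43,0]], jaw=[1,1,1,1,1,1,1,1,1,1,1])

```text
time: 16.45
tcp_pos: [573.1, 9.6, 175.8]
ee_rot: [[0.868, 0.0, -0.497], [-0.0, -1.0, -0.001], [-0.497, 0.001, -0.868]]
ft_force: [0.5, -0.2, -0.2]
grip_width: 85.4
grip_force: 0.0
```

```bash
python3 - <<'E'
from h import *
go((525,10,190),-90,0)
E
```

```text
linear [-0.1973, -0.0021, 0.1389] dr [0.0008, 0.662, -0.0002] |L| 48 rot 29.8
```

Call:
jog_arm(linear=[[-0.05,0,0.03],[-0.1,0,0.06],[-0.15,0,0.1],[-0.197,0,0.139],[-0.197,0,0.139]], dr=[[0,0.17,0],[0,0.34,0],[0,0.51,0],[0,0.662,0],[0,0.662,0]], jaw=[1,1,1,1,1])

```text
time: 16.95
tcp_pos: [518.6, 9.9, 164.9]
ee_rot: [[1.0, 0.0, -0.016], [0.0, -1.0, -0.0], [-0.016, 0.0, -1.0]]
ft_force: [-0.6, 0.8, 0.1]
grip_width: 85.8
grip_force: 0.0
```

```bash
python3 - <<'E'
from h import *
s=telemetry.observe(); d=snapshot("wrist"); T=wristT(d,s); im=d["color"]; cv2.imwrite("pics/w5.png",im)
bl=cv2.GaussianBlur(im,(3,3),0).astype(int); w=(bl[...,2]-bl[...,0]>5)&(bl[...,2]-bl[...,0]<40)&(bl[...,2]>115)
c0=proj(d,(535,10,40),T); print(s["tcp_pos"].round(1),c0.round())
m=np.zeros(w.shape,bool); x0,x1=int(c0[0])-70,int(c0[0])+70; m[60:440,x0:x1]=w[60:440,x0:x1]
a,q,c=quad(m); P=np.array([onz(d,p,40,T) for p in q]); e=np.diff(np.vstack([P,P[:1]]),axis=0)[:,:2]
print(a,q.round().tolist(),P.mean(0).round(1),np.linalg.norm(e,axis=1).round(1),np.degrees(np.arctan2(e[:,1],e[:,0])).round(1))
E
```

```text
[518.6   9.9 164.9] [322. 191.]
8098.0 [[288.0, 60.0], [356.0, 60.0], [356.0, 189.0], [288.0, 189.0]] [575.    9.7  40. ] [39.8 77.1 43.6 77.1] [ -90.  -178.5   90.    -1.4]
```

View pics/w5.png

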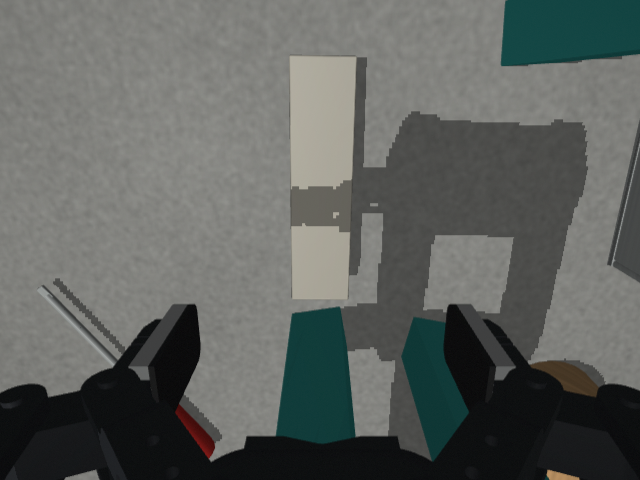

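The prism lies flat on the bench, its top corners at (290,55), (356,56), (348,299) and (292,299) and its inner end just clear of the turquoise bar.

```bash
python3 - <<'E'
from h import *
s=telemetry.observe(); d=snapshot("wrist"); T=wristT(d,s)
P=np.array([onz(d,p,40,T) for p in((290,55),(356,56),(348,299),(292,299))]);e=np.diff(np.vstack([P,P[:1]]),axis=0)[:,:2]
print(P.round(1).tolist(),P.mean(0).round(1),np.linalg.norm(e,axis=1).round(1),np.degrees(np.arctan2(e[:,1],e[:,0])).round(1))
c=P.mean(0); go((c[0],c[1],23),-90)
E
```

```text
[[618.6, 28.3, 40.0], [618.0, -10.4, 40.0], [459.3, -8.8, 40.0], [459.3, 30.6, 40.0]] [538.8   9.9  40. ] [ 38.6 158.7  39.4 159.3] [-90.8 179.4  90.   -0.8]
linear [0.0934, -0.0014, 0.8107] dr [0.0004, 0.0185, 0.0001] |L| 163 rot 0.8
```

Call:
jog_arm(linear=[[0.09,0,0.2],[0.09,0,0.4],[0.09,0,0.6],[0.09,0,0.73],[0.09,0,0.79],[0.09,0,0.81],[0.09,0,0.81],[0.09,0,0.81],[0.09,0,0.81],[0.09,0,0.81],[0.09,0,0.81],[0.09,0,0.81]], dr=[[0,0.018,0],[0,0.018,0],[0,0.018,0],[0,0.018,0],[0,0.018,0],[0,0.018,0],[0,0.018,0],[0,0.018,0],[0,0.018,0],[0,0.018,0],[0,0.018,0],[0,0.018,0]], jaw=[1,1,1,1,1,1,1,-1,-1,-1,-1,-1], squeeze=60)

```text
time: 18.25
tcp_pos: [539.1, 9.8, 4.1]
ee_rot: [[1.0, 0.0, 0.0], [0.0, -1.0, 0.0], [0.0, -0.0, -1.0]]
ft_force: [-2.3, 2.2, 6.0]
grip_width: 39.0
grip_force: 63.0
```

Call:
jog_arm(linear=[[0,0,0],[0,0,0],[0,0,0],[0,0,-0.1],[0,0,-0.3],[0,0,-0.5],[0,0,-0.65],[0,0,-0.65]], dr=[[0,0,0],[0,0,0],[0,0,0],[0,0,0],[0,0,0],[0,0,0],[0,0,0],[0,0,0]], jaw=[-1,-1,-1,-1,-1,-1,-1,-1])

```text
time: 19.05
tcp_pos: [540.4, 9.5, 136.8]
ee_rot: [[1.0, 0.0, 0.006], [0.0, -1.0, -0.001], [0.006, 0.001, -1.0]]
ft_force: [0.4, 1.1, -5.3]
grip_width: 39.5
grip_force: 62.3
```

```bash
python3 - <<'E'
from h import *
go((565.5,190,170),-103.3); go((565.5,297,170),-103.3)
E
```

```text
linear [0.126, -0.9024, -0.0722] dr [0.0001, -0.0075, 0.2957] |L| 183 rot 13.3
linear [0.1261, -1.4374, -0.0726] dr [0.0001, -0.0075, 0.2957] |L| 289 rot 13.3
```

Call:
jog_arm(linear=[[0.02,-0.2,-0.05],[0.05,-0.4,-0.07],[0.08,-0.65,-0.07],[0.126,-0.9,-0.07],[0.126,-0.9,-0.07]], dr=[[0,0,0.07],[0,0,0.14],[0,0,0.21],[0,0,0.296],[0,0,0.296]], jaw=[-1,-1,-1,-1,-1])

```text
time: 19.55
tcp_pos: [562.1, 195.0, 142.4]
ee_rot: [[0.974, -0.226, -0.007], [-0.226, -0.974, 0.001], [-0.007, 0.001, -1.0]]
ft_force: [-0.2, -1.5, -6.1]
grip_width: 39.1
grip_force: 63.9
```

```bash
python3 - <<'E'
from h import *
go((565.5,297,120),-103.3)
E
```

```text
linear [-0.0972, -0.5011, 0.2058] dr [0.0013, 0.0089, 0.005] |L| 110 rot 0.5
```

Call:
jog_arm(linear=[[-0.05,-0.2,0],[-0.097,-0.4,0.03],[-0.097,-0.501,0.07],[-0.097,-0.501,0.08],[-0.097,-0.501,0.08],[-0.097,-0.501,0.08]], dr=[[0,0.009,0.005],[0,0.009,0.005],[0,0.009,0.005],[0,0.009,0.005],[0,0.009,0.005],[0,0.009,0.005]], jaw=[-1,-1,-1,-1,-1,-1])

```text
time: 20.15
tcp_pos: [567.5, 290.4, 129.1]
ee_rot: [[0.972, -0.235, 0.003], [-0.235, -0.972, -0.003], [0.004, 0.003, -1.0]]
ft_force: [-0.3, 0.1, -6.0]
grip_width: 39.0
grip_force: 64.5
```

```bash
python3 - <<'E'
from h import *
s=telemetry.observe(); d=snapshot("wrist"); T=wristT(d,s); im=d["color"]; cv2.imwrite("pics/w6.png",im)
print(s["tcp_pos"].round(1)); t=np.array(s["tcp_pos"])
bl=cv2.GaussianBlur(im,(3,3),0).astype(int)
col=(bl[...,1]-bl[...,2]>3)&(bl[...,1]>60)&(bl[...,1]-bl[...,2]<25)
warm=(bl[...,2]-bl[...,0]>5)&(bl[...,2]-bl[...,0]<40)&(bl[...,2]>85)
cv2.imwrite("pics/mk.png",np.hstack([col*255,warm*255]))
for nm,m in (("col",col),("warm",warm)):
    n,l,st,ce=cv2.connectedComponentsWithStats(m.astype(np.uint8))
    print(nm,[(st[i].tolist(),ce[i].round().tolist()) for i in range(1,n) if st[i][4]>250])
for p in((565.5+103,297-24.5,95),(565.5-103,297+24.5,95),(565.5,297,60)): print(proj(d,p,T).round())
go((565.5,297,64),-103.3)
E
```

```text
[567.5 290.4 129.1]
col [([239, 0, 130, 50, 6343], [303.0, 24.0])]
warm [([0, 40, 151, 278, 22830], [52.0, 203.0]), ([243, 95, 164, 349, 49253], [323.0, 258.0]), ([0, 293, 22, 39, 475], [7.0, 315.0])]
[305.  26.]
[311. 466.]
[310. 254.]
linear [-0.021, -0.0298, 0.4228] dr [0.0021, -0.0059, -0.0069] |L| 85 rot 0.4[ WARN:0@1.154] global loadsave.cpp:1063 imwrite_ Unsupported depth image for selected encoder is fallbacked to CV_8U.
```

```bash
python3 - <<'E'
from h import *
s=telemetry.observe(); d=snapshot("wrist"); T=wristT(d,s); im=d["color"]; R=np.array(s["ee_rot"]); t=np.array(s["tcp_pos"])
bl=cv2.GaussianBlur(im,(3,3),0).astype(int)
col=(bl[...,1]-bl[...,2]>3)&(bl[...,1]>60)&(bl[...,1]-bl[...,2]<25)
warm=(bl[...,2]-bl[...,0]>5)&(bl[...,2]-bl[...,0]<40)&(bl[...,2]>85)
def tool(uv,z): return (R.T@(onz(d,uv,z,T)-t)).round(1)
for v in (10,20,30,40):
    u=np.where(col[v,200:420])[0]+200; print("col",v,u.min(),u.max(),tool((u.min(),v),95),tool((u.max()+1,v),95))
zt=t[2]+18.7+17.2
for v in (105,120,140,160,180,200,230,260,280):
    u=np.where(warm[v,200:430])[0]+200
    if len(u): print("prism",v,u.min(),u.max(),tool((u.min(),v),zt),tool((u.max()+1,v),zt))
u=320; vs=np.where(warm[60:440,322])[0]+60; print("prism v range",vs.min(),vs.max(),tool((322,vs.min()),zt),tool((322,vs.max()),zt))
cv=np.where(col[:,300])[0]; print("col v",cv.min(),cv.max(),tool((300,cv.max()+1),95))
E
```

```text
col 10 240 368 [107.9 -31.   35.3] [107.9  17.8  35.4]
col 20 240 368 [104.5 -31.2  35.3] [104.5  17.9  35.4]
col 30 241 368 [101.  -31.   35.3] [101.   18.   35.4]
col 40 241 367 [ 97.5 -31.2  35.3] [97.5 17.7 35.4]
prism 105 244 406 [ 74.9 -18.8 -35.6] [ 74.9  20.5 -35.5]
prism 120 244 405 [ 71.4 -19.  -35.6] [ 71.4  20.5 -35.5]
prism 140 245 403 [ 66.6 -19.  -35.6] [ 66.6  20.3 -35.6]
prism 160 246 402 [ 61.7 -19.  -35.6] [ 61.7  20.3 -35.6]
prism 180 210 401 [ 56.6 -28.4 -35.7] [ 56.6  20.3 -35.6]
prism 200 248 400 [ 51.4 -19.  -35.7] [ 51.4  20.4 -35.6]
prism 230 249 396 [ 43.3 -19.2 -35.7] [ 43.3  19.8 -35.7]
prism 260 250 394 [ 34.8 -19.4 -35.8] [ 34.8  19.7 -35.7]
prism 280 251 392 [ 29.  -19.4 -35.8] [ 29.   19.4 -35.7]
prism v range 96 439 [ 77.    0.  -35.5] [-24.7   0.  -36. ]
col v 0 50 [93.5 -8.5 35.3]
```

Call:
jog_arm(linear=[[-0.005,-0.034,0.1],[-0.005,-0.034,0.2],[-0.005,-0.034,0.3],[-0.005,-0.034,0.36],[-0.005,-0.034,0.4],[-0.005,-0.034,0.4],[-0.005,-0.034,0.4]], dr=[[0,-0.004,-0.01],[0,-0.004,-0.01],[0,-0.004,-0.01],[0,-0.004,-0.01],[0,-0.004,-0.01],[0,-0.004,-0.01],[0,-0.004,-0.01]], jaw=[-1,-1,-1,-1,-1,-1,-1])

```text
time: 20.95
tcp_pos: [569.5, 298.4, 51.8]
ee_rot: [[0.974, -0.227, 0.004], [-0.227, -0.974, -0.0], [0.004, -0.0, -1.0]]
ft_force: [-0.7, 0.1, -5.9]
grip_width: 39.2
grip_force: 64.6
```

Call:
jog_arm(linear=[[0,0,0.01],[0,0,0.015],[0,0,0.02],[0,0,0.025],[0,0,0.025],[0,0,0.025]], dr=[[0,0,0],[0,0,0],[0,0,0],[0,0,0],[0,0,0],[0,0,0]], jaw=[-1,-1,-1,-1,-1,-1])

```text
time: 21.55
tcp_pos: [568.9, 298.3, 45.7]
ee_rot: [[0.974, -0.227, 0.002], [-0.227, -0.974, -0.001], [0.002, 0.001, -1.0]]
ft_force: [-0.1, 0.5, -5.4]
grip_width: 39.6
grip_force: 64.6
```

Call:
jog_arm(linear=[[0,0,0.005],[0,0,0.008],[0,0,0.01],[0,0,0.01]], dr=[[0,0,0],[0,0,0],[0,0,0],[0,0,0]], jaw=[-1,-1,-1,-1])

```text
time: 21.95
tcp_pos: [569.0, 298.4, 44.2]
ee_rot: [[0.974, -0.226, 0.002], [-0.226, -0.974, -0.001], [0.003, 0.0, -1.0]]
ft_force: [-0.7, -0.3, -3.8]
grip_width: 39.2
grip_force: 64.9
```

Contact is beginning: the weight reading fell from 5.9 to 3.8 N. I lower 1 mm more, release and rise.

Call:
jog_arm(linear=[[0,0,0.004],[0,0,0.005],[0,0,0.005],[0,0,0.005],[0,0,0.005],[0,0,0.005],[0,0,0.005],[0,0,-0.1],[0,0,-0.3],[0,0,-0.5],[0,0,-0.7],[0,0,-0.7]], dr=[[0,0,0],[0,0,0],[0,0,0],[0,0,0],[0,0,0],[0,0,0],[0,0,0],[0,0,0],[0,0,0],[0,0,0],[0,0,0],[0,0,0]], jaw=[-1,-1,1,1,1,1,1,1,1,1,1,1])

```text
time: 23.15
tcp_pos: [571.0, 299.6, 191.9]
ee_rot: [[0.974, -0.226, 0.014], [-0.226, -0.974, 0.004], [0.013, -0.007, -1.0]]
ft_force: [0.5, 0.5, -0.1]
grip_width: 85.0
grip_force: 0.0
```

```bash
python3 - <<'E'
from h import *
go((450,300,260),-103.3)
E
```

```text
linear [-0.5864, 0.1331, -0.2555] dr [-0.0092, -0.016, 0.0048] |L| 131 rot 0.9
```

Call:
jog_arm(linear=[[0.05,0,-0.2],[0.1,0,-0.3],[0.1,0,-0.3],[0.1,0,-0.3]], dr=[[0,0,0],[0,0,0],[0,0,0],[0,0,0]], jaw=[1,1,1,1])

```text
time: 23.55
tcp_pos: [588.0, 294.0, 243.1]
ee_rot: [[0.974, -0.227, 0.002], [-0.227, -0.974, -0.001], [0.002, 0.001, -1.0]]
ft_force: [0.3, 0.0, -0.9]
grip_width: 85.6
grip_force: 0.0
```

```bash
python3 - <<'E'
from h import *
s=telemetry.observe(); d=snapshot("wrist"); T=wristT(d,s); cv2.imwrite("pics/w7.png",d["color"][:, 160:480].copy() if 0 else cv2.resize(d["color"][0:480,200:440],None,fx=1.25,fy=1.25,interpolation=2)); print(s["tcp_pos"].round(1))
for p in((668,272.5,95),(463,321.5,95),(567,298,80)): print(proj(d,p,T).round())
E
```

```text
[588.  294.  243.1]
[326.  87.]
[324. 365.]
[323. 232.]
```

View pics/w7.png

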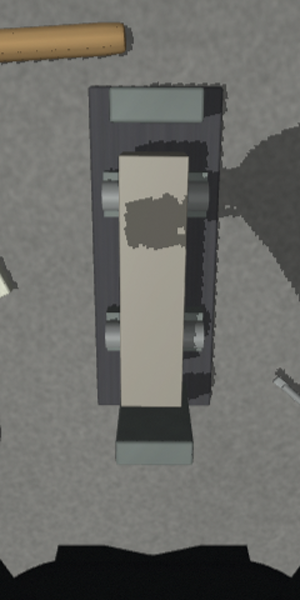

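The prism lies across both rollers between the columns. In crop pixels the prism's ends are at v 155 and 405, the column inner top edges at v 122 and 441, and the rollers at u 102–209 and 105–204.

```bash
python3 - <<'E'
from h import *
s=telemetry.observe(); d=snapshot("wrist"); T=wristT(d,s); R=np.array(s["ee_rot"]); t=np.array(s["tcp_pos"])
def w(c,z): return (R.T@(onz(d,(200+c[0]/1.25,c[1]/1.25),z,T)-t))[:2].round(1)
print("prism far",w((119,155),80),w((188.5,156),80),"near",w((121,405),80),w((183.5,406),80))
print("col far inner",w((110,122),95),w((204,122),95),"near inner",w((116,441),95),w((193,441),95))
print("far roller ends",w((102,190),30),w((209.5,195),30),"near",w((105,330),30),w((204.5,332),30))
t_=snapshot("top"); im=t_["color"]; bl=cv2.GaussianBlur(im,(3,3),0).astype(int)
warm=(bl[...,2]-bl[...,0]>5)&(bl[...,2]-bl[...,0]<40)&(bl[...,2]>100); m=np.zeros(warm.shape,bool); m[170:300,110:210]=warm[170:300,110:210]
a,q,c=quad(m);P=np.array([onz(t_,p,80) for p in q]);e=np.diff(np.vstack([P,P[:1]]),axis=0)[:,:2]
print("top prism",a,q.round().tolist(),P.mean(0).round(1),np.linalg.norm(e,axis=1).round(1),np.degrees(np.arctan2(e[:,1],e[:,0])).round(1))
E
```

```text
prism far [ 58.  -18.7] [57.4 20.2] near [-99.8 -20.3] [-100.6   20.2]
col far inner [ 75.7 -22.1] [75.7 27. ] near inner [-116.7  -22.9] [-116.8   25.7]
far roller ends [ 32.2 -33.4] [28.9 38.1] near [-67.9 -34.1] [-69.5  37.7]
top prism 1256.5 [[124.0, 268.0], [155.0, 202.0], [176.0, 212.0], [145.0, 278.0]] [548.9 301.1  80. ] [125.2  41.9 124.6  40.8] [ -13.3 -107.8  166.2   72.9]
```

Off-centre is 0.8 mm along the jig and about 1.6 mm across it, and the angle is within 0.1°. I check that nothing else moved, then hand in.

```bash
python3 - <<'E'
from h import *
from workcell import ticket
a=cv2.imread("pics/top0.png"); b=snapshot("top")["color"]
D=cv2.absdiff(a,b).max(2)>30
for n,(x0,y0,x1,y1) in dict(beaker=(395,120,465,200),turq1=(390,200,430,250),turq2=(288,328,322,362),turq3=(345,343,384,380),mug=(246,118,300,184),tray=(440,210,555,350)).items(): print(n,int(D[y0:y1,x0:x1].sum()))
print(ticket.hand_in())
E
```

```text
beaker 0
turq1 0
turq2 157
turq3 0
mug 0
tray 432
the job is handed in; nothing more can be done
None
```

The job is handed in. The stub lies in the tray, and the prism was laid down on the bench, regripped across its middle and set over both rollers, about 1 mm off centre lengthwise, 1.6 mm across and square. The mug and beaker showed no change from the start; the only other change seen was a patch over one turquoise bar, which I did not look into (possibly the arm's shadow).

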